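Mix a bottle of wood stain on the bench mixer and put it away

ROBOT

A 6-joint arm with a two-finger parallel gripper is mounted at the origin on the work surface. World frame = base frame: x ahead of the robot, y to its left, z up, the work surface at z = 0. Lengths are in m, angles in rad, forces in N, time in s.
With the tool pointing down it reaches from about 0.375 to 0.75 m from the base axis. Payload 9 kg.
Tool frame: the origin (TCP) lies midway between the tips of the shut fingers; the grasp point (between the pads) lies 19 mm behind it; z points along the fingers, y is the line along which they close (so a half turn about z gives the same grasp; the last joint's range is limited). The gripper opens to 85 mm and grips with 20 to 120 N. Pads are 22 mm wide; open, the fingers measure 114 mm over their backs; the gripper's body (76 mm by 85 mm) begins 54 mm behind the grasp point. The pads swing forward as they close: fully open they stand 13 mm farther back than shut.
Start: joints at [-1.462, 0.104, 0.097, 1.564, 0, 1.353], TCP at [0.193, -0.568, 0.207] pointing down, gripper open.
Joint ranges: [-2.99, 2.99], [-0.84, 1.86], [-1.1, 1.16], [-1.84, 2.11], [-1.51, 1.56], [-3.14, 3.14]. Speed limits (rad/s): [2.22, 2.22, 2.57, 3.14, 3.14, 3.14].

INTERFACE

Orientations are given as a unit quaternion [x, y, z, w].
In Python, from plant import sensors, read_camera, job gives the robot as it stands.
- The arm moves only by the tool jog_arm, never from a script. Its argument "commands" is a list of rows, each a list of 5 numbers: the shift along the tool's x, y, z in m, then the turn about the tool's z in degrees, then the finger opening in m, from 0 to 0.0854. A call has 1 to 5 rows; each row shifts and turns the commanded pose from where the row before left it, along the tool's axes as they then stand; what a row does not reach is not made up. A row lasts 1/12 s, in which the tool goes at most 41.7 mm and 7.16 degrees, less where a joint would pass 70% of its speed; a pose out of reach is approached as far as the arm can. A call is refused whole if a number of a shift passes 0.0417 or a number of a turn 7.16, either way. A call with a gripper value outside its range is refused whole. The fingers move at their own pace and stop on an object; "newtons" is the grip in N (left out, the last holds). Time passes only in rows, so rows that do not move let the fingers close. It gives the time, the measured TCP pose, the force, the opening and the grip force at its end, in the units of the state.
- sensors.state(): the state, without advancing time (a new reading comes with each control period).
- read_camera(name): name is "scene" or "top" or "wrist"; returns a dict with "pixels" (400x640x3 uint8, red, green, blue), "fx", "fy", "cx", "cy" (pixels), "view" (4x4, takes a point from world to camera coordinates). Camera axes: x right, y down, z forward; pixel columns grow to the right and rows downward; lengths in m; the calibration is good to about 2 mm. A picture is of the moment at which its call begins. There is no depth.
- job.finish_job(): hands the job in; it is judged then, once.
The state is a dict: "time_s": time; "joint_pos": joint angles; "joint_vel": joint speeds; "joint_torque": joint torques, N m; "tool_pos": TCP position; "tcp_rot": TCP orientation; "force": force on the tool from outside, world axes, zero at the start; "wrist_torque": the same for the moment, N m; "opening": finger opening in m; "gripper_force": force on a finger pad.
Only numpy, scipy, OpenCV 4.12 (cv2) and the standard library are available. Lean on these libraries where they do the work, as an engineer would, in place of code of your own. Each camera call takes 0.05 s, during which the arm holds its last target. There are 200 camera calls.

TASK

Take the orange-capped stain bottle off its sloping rest, stand it upright on the round green mat and let go of it; then take it again from straight above, set it on the mixer's sprung pad and press it down until the pad is fully depressed, keeping it fully down for at least a second. Finally slide it upright into the blue sleeve until it stands on the sleeve's floor, without letting it drop in, and let go. Leave the green bottle, tape roll, tin, tape measure and wood offcut where they are.

Things in the scene. Friction and masses are not known exactly. Their poses are not given: they have to be found in the camera images.
- bottle: Stain bottle: amber, white label, orange cap; closed, rigid, 125 mm tall, about 0.2 kg. Round body 40 mm in diameter from the foot to 100 mm, shoulder to 106 mm, cap 26 mm in diameter from there to 125 mm. Origin: centre of its foot; z runs up its axis to the cap. Starts leaning on the rest, axis 40 degrees above level, cap end high.
- rest: Fixed wooden sloping rest, foot board 130 x 64 mm. Origin: centre of its underside; x points level towards the bottle's high (cap) end. The bottle's foot centre is at (-45, 0, 36) mm, its axis rises 40 degrees along +x. Cheeks 56 mm apart over all flank its lowest 45 mm to mid-height; beyond, a 22 mm plank under it to 75 mm leaves its sides free to grip. It lifts straight up out.
- mat: Round green plastic mat, fixed flat on the bench, 110 mm in diameter, 3 mm thick. Origin: centre of its underside, on the bench.
- mixer: Bench mixer: fixed grey box 130 x 150 mm, top at 76 mm, round black sprung pad in the middle of the top with an orange disc. Origin: centre of its underside.
- pad_top (a point): Centre of the pad's upper face, where the bottle's foot goes; 100 mm above the bench at rest and moving with the pad. The pad is 62 mm across with a low rim 4 mm high round a flat 52 mm across (the bottle's foot is 40 mm).
- pad (a joint): How far the pad is pressed down, m: 0 at rest, 0.010 fully down on its solid stop. Spring: about 4 N to start it moving, about 14 N fully down; it springs back when released.
- sleeve: Storage sleeve: blue upright tube fixed on a 90 x 90 x 10 mm plywood foot. Tube outside 54 mm, bore 44 mm (bottle 40 mm), rim 65 mm above the bench, open at the top, no lead-in chamfer. Origin: centre of its underside.
- sleeve_in (a point): Centre of the sleeve's inner floor, 10 mm above the bench: where the bottle's foot must end. The bottle's top 70 mm then stands out above the rim.
- sleeve_rim (a point): Centre of the sleeve's mouth, 65 mm above the bench.
- spare: Another bottle of the same size, green with a black cap, standing upright; bystander. Origin: centre of its foot.
- tape: Roll of masking tape lying flat, 100 mm across, 25 mm high; bystander. Origin: centre of its underside.
- tin: Open aluminium tin, 90 mm across, 45 mm high, nails lying in it; bystander. Origin: centre of its underside.
- measure: Tape measure, black and yellow, 70 x 32 x 62 mm; bystander. Origin: centre of its underside.
- offcut: Offcut of pale wood, 60 x 120 x 22 mm, lying flat; bystander. Origin: centre of its underside.
There are look-alikes about, which are no part of the job. There is more than one size of the mixer; the one meant has the size given above.

How it is judged:
On the way, in this order (a step that is already met when the one before it is completed fails the run):
1. the bottle stands upright on the green mat (foot centre within 45 mm of the mat's centre), let go of (horizontal distance between bottle and mat below 0.045 m and height (world z) of bottle below 0.012 m and angle between bottle's own z axis and vertical below 0.1 rad and contact force between the fingers and bottle below 0.2 N and linear speed of bottle below 0.03 m/s), for 0.2 s.
2. the bottle, held from above (tool within about 30 degrees of straight down), upright and centred on the pad within 12 mm, presses it fully down (at least 8.5 of its 10 mm) for one second (value of joint pad above 0.0085 m and horizontal distance between bottle and pad_top below 0.012 m and angle between bottle's own z axis and vertical below 0.15 rad and contact force between bottle and mixer above 5 N and contact force between the fingers and bottle above 1 N and angle between the grasp point's own z axis and vertical above 2.6 rad), for 1 s.
At the end, for the whole second after the job is handed in: The bottle stands at rest, cap up, on the blue sleeve's floor (within 5 mm in height and sideways, tilt under 0.1 rad), released; the pad has sprung back (under 2 mm); green bottle, tape roll, tin, tape measure and offcut are within 30 mm of where they started (horizontal distance between bottle and sleeve_in below 0.005 m and z of bottle in the frame of sleeve_in between -0.005 and 0.005 m and angle between bottle's own z axis and vertical below 0.1 rad and linear speed of bottle below 0.02 m/s and value of joint pad below 0.002 m and distance of each of spare, tape, tin, measure, offcut from where it was at the start of the episode below 0.03 m); the robot touches nothing.
It fails at once if the bottle is dropped into the sleeve (moves faster than 0.45 m/s over or in it while not held) (horizontal distance between bottle and sleeve_in below 0.015 m and linear speed of bottle above 0.45 m/s and contact force between the fingers and bottle below 0.2 N).
It fails at once if the green bottle, tape roll, tin, tape measure or offcut is pushed more than 30 mm from its place (distance of any of spare, tape, tin, measure, offcut from where it was at the start of the episode above 0.03 m).
It also fails if it takes over 64 s, if anything falls off the work surface, if the arm or the gripper's body presses on something with over 40 N, if the wrist force passes 120 N, or if a joint passes its speed limit or range.

## Working session

There is one attempt and no reset: what is moved stays moved. The work goes in short steps, Python scripts to look and compute and a tool call to move; the robot and the scene stay as the last step left them, time stands still between calls to the robot, and variables do not carry over. Pictures are saved under pics/ and viewed, at most 10 in all, crops included, and the job is handed in when it is done.

Besides the shell and the picture viewer there is one more tool, called after ">>>" by a JSON object that holds its "op" and its "data". jog_arm: Moves the arm, as the interface text tells. Its arguments: {"type":"object","properties":{"commands":{"type":"array","items":{"type":"array","items":{"type":"number"}}},"newtons":{"type":"number"}},"required":["commands"]}

```bash
mkdir -p pics; ls
cat > h.py <<'E'
import numpy as np, cv2
from plant import sensors, read_camera, job
def cam(n):
    c=read_camera(n); return c
def ray(c,u,v):
    V=np.array(c["view"]);R=V[:3,:3];t=V[:3,3]
    d=R.T@np.array([(u-c["cx"])/c["fx"],(v-c["cy"])/c["fy"],1]);return -R.T@t,d
def onz(c,u,v,z):
    o,d=ray(c,u,v);return o+d*(z-o[2])/d[2]
def proj(c,p):
    V=np.array(c["view"]);q=V[:3,:3]@np.array(p)+V[:3,3]
    return np.array([c["fx"]*q[0]/q[2]+c["cx"],c["fy"]*q[1]/q[2]+c["cy"]])
def save(n,im): cv2.imwrite(n,cv2.cvtColor(im,cv2.COLOR_RGB2BGR))
E
python3 - <<'E'
from h import *
import pickle
for n in("scene","top"):
    c=cam(n);save(f"pics/{n}1.png",c["pixels"]);pickle.dump(c,open(n+".pkl","wb"))
    print(n,c["fx"],c["cx"],c["cy"],np.round(np.array(c["view"]),3).tolist())
print(sensors.state())
E
```

```text
pics
scene 401.8103891549409 314.07162869466185 189.45416288154502 [[0.683, 0.731, 0.009, -0.352], [0.563, -0.518, -0.644, -0.222], [-0.466, 0.445, -0.765, 1.337], [0.0, 0.0, 0.0, 1.0]]
top 371.1510591397159 316.57088571965664 202.3135726844844 [[0.014, -1.0, -0.008, 0.031], [-0.997, -0.014, -0.076, 0.505], [0.075, 0.009, -0.997, 1.081], [0.0, 0.0, 0.0, 1.0]]
{'time_s': 0.1, 'joint_pos': array([-1.46168494e+00,  1.04660909e-01,  9.65367307e-02,  1.56392259e+00,
       -1.13700149e-06,  1.35310981e+00]), 'joint_vel': array([ 0.00193244, -0.00033392,  0.00337052, -0.00070722,  0.00078636,
       -0.00035935]), 'joint_torque': array([ 7.86728750e-03, -5.58210897e+01,  5.04719460e+01,  1.29546644e-02,
       -2.84598027e-04, -5.06741614e-06]), 'tool_pos': array([ 0.19258525, -0.5678898 ,  0.20608196]), 'tcp_rot': array([ 9.86679873e-01,  1.62672790e-01,  3.33573398e-05, -6.24329774e-04]), 'force': array([-0.08170592, -0.32020692, -0.09871749]), 'wrist_torque': array([ 0.01932883,  0.04705508, -0.0490679 ]), 'gripper_force': 0.0, 'opening': 0.08543350212449319}
```

View pics/scene1.png

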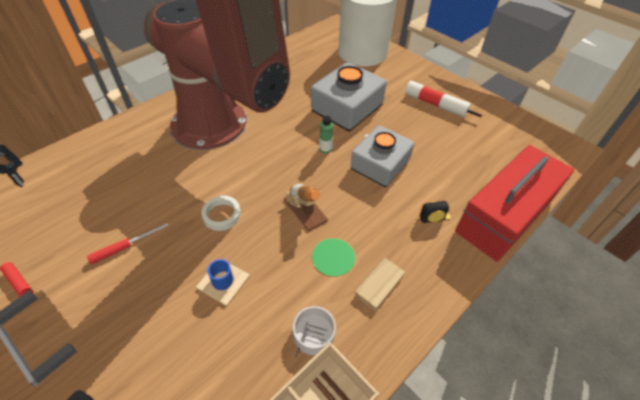

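View pics/top1.png

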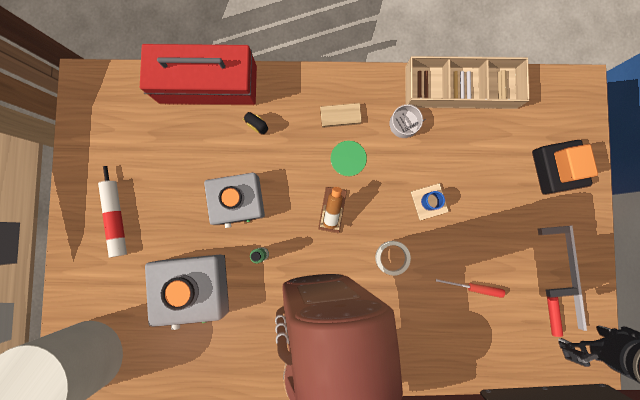

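The scene and top views show the same objects. Top-view pixels:
- **Bottle:** amber with an orange cap, on the rest at (333,208). Possible confusions are the green spare at (258,255) and the orange discs and box.
- **Mixer:** (233,198) measures about 55x46 px, roughly 150x125 mm, so this is the one. The one at (187,290) is too large.
- **Other targets:** mat (348,158) and blue sleeve (432,201).

```bash
cat >> h.py <<'E'
def blobs(im,lo,hi,roi=None,amin=15):
    h=cv2.cvtColor(im,cv2.COLOR_RGB2HSV);m=cv2.inRange(h,np.array(lo),np.array(hi))
    if roi: k=np.zeros_like(m);x0,y0,x1,y1=roi;k[y0:y1,x0:x1]=1;m=m*k
    n,l,s,ce=cv2.connectedComponentsWithStats(m)
    return m,[(s[i].tolist(),ce[i].round(1).tolist()) for i in range(1,n) if s[i][4]>=amin]
E
python3 - <<'E'
from h import *
import pickle
t=pickle.load(open("top.pkl","rb"));s=pickle.load(open("scene.pkl","rb"))
im=t["pixels"];si=s["pixels"]
print("mat",blobs(im,(50,100,60),(75,255,255),(320,130,380,185))[1], blobs(si,(50,100,60),(75,255,255),(300,230,370,290))[1])
print("blue",blobs(im,(105,120,40),(125,255,255),(405,180,455,225))[1],blobs(si,(105,120,40),(125,255,255),(195,255,250,300))[1])
print("disc",blobs(im,(4,150,150),(18,255,255),(215,180,250,215))[1],blobs(si,(4,150,150),(18,255,255),(365,130,405,155))[1])
print("cap",blobs(im,(4,200,150),(14,255,255),(315,180,350,235))[1],blobs(si,(4,200,120),(14,255,255),(285,178,325,230))[1])
m,b=blobs(im,(0,0,170),(40,90,255),(318,185,350,235));print("label",b)
m,b=blobs(im,(95,0,60),(130,80,255),(200,168,268,232))
c=max(cv2.findContours(m,0,2)[0],key=cv2.contourArea);print("mixer",cv2.minAreaRect(c))
m,b=blobs(im,(0,0,0),(179,255,255),(0,0,1,1))
# foot board corners
a=cv2.resize(im[175:245,300:370],None,fx=5,fy=5,interpolation=2)
b2=cv2.resize(si[170:240,270:340],None,fx=5,fy=5,interpolation=2)
save("pics/crop1.png",np.hstack([a,b2]))
E
```

```text
mat [([331, 141, 35, 35, 986], [348.2, 157.9])] [([313, 239, 41, 37, 1190], [332.9, 257.2])]
blue [([422, 191, 23, 19, 227], [433.0, 200.0])] [([208, 260, 24, 29, 436], [220.0, 274.1])]
disc [([221, 188, 18, 19, 256], [229.9, 196.9])] [([376, 133, 18, 13, 183], [384.6, 139.5])]
cap [] []
label [([323, 211, 14, 15, 141], [329.4, 218.7])]
mixer ((222.0, 223.0), (0.0, 0.0), 0.0)
```

View pics/crop1.png

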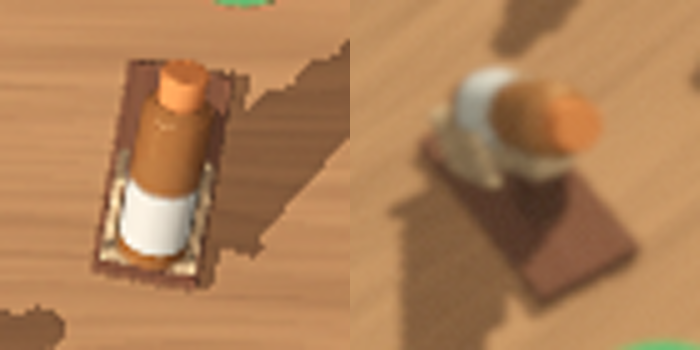

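The crop confirms the orange-capped bottle. In the top view its cap end is at about (336.8,189.4) and its foot end at about (330,227). In the scene view the cap face is at about (315.6,194.4).

Run:
```python
from h import *
import pickle
t=pickle.load(open("top.pkl","rb"));s=pickle.load(open("scene.pkl","rb"))
im=t["pixels"];si=s["pixels"]
def tri(a,b):
    o1,d1=ray(t,*a);o2,d2=ray(s,*b);k=np.linalg.lstsq(np.c_[d1,-d2],o2-o1,rcond=None)[0]
    p,q=o1+k[0]*d1,o2+k[1]*d2;return ((p+q)/2).round(4),round(np.linalg.norm(p-q),4)
print("cap end",tri((336.8,189.4),(315.6,194.4)), onz(t,336.8,189.4,.116),onz(s,315.6,194.4,.116))
C=[onz(t,*p,.008) for p in((325.6,187),(349.6,189.4),(342,232),(319,229))]
print("board",np.round(C,3)[:,:2].tolist(),np.mean(C,0)[:2])
ax=(C[0]+C[1]-C[2]-C[3]);print("yaw",np.degrees(np.arctan2(ax[1],ax[0])))
print("mat",onz(t,348.2,157.9,.003),onz(s,332.9,257.2,.003))
print("disc",onz(t,229.9,196.9,.1),onz(s,384.6,139.5,.1),tri((229.9,196.9),(384.6,139.5)))
# sleeve rim: outer blue contour extremes
for n,c,roi in(("top",t,(405,180,455,225)),("scene",s,(195,255,250,300))):
    m,_=blobs(c["pixels"],(105,100,30),(128,255,255),roi)
    p=np.vstack([x for x in cv2.findContours(m,0,2)[0] if cv2.contourArea(x)>10]);
    e=cv2.fitEllipse(cv2.convexHull(p));print(n,"sleeve",e,cv2.boundingRect(p),onz(c,*e[0],.065))
# mixer top by median gray
h=cv2.cvtColor(im,cv2.COLOR_RGB2HSV);print(h[185,215],h[212,250],h[250,258],h[262,258])
for n,c,u,v in(("spare",t,258,256),("tape",t,393,258),("tin",t,406,120),("measure",t,256,123),("offcut",t,341,115)):print(n,onz(c,u,v,.03).round(3))
for q in ((205,180),(260,173),(264,217),(210,225)): print("mixcorner",onz(t,*q,.076).round(3))
for q in ((411,190),(440,183),(449,212),(418,219)): print("sleevefoot",onz(t,*q,.01).round(3))
```

```text
cap end (array([ 0.5341, -0.016 ,  0.1152]), np.float64(0.0029)) [ 0.53307213 -0.01708583  0.116     ] [ 0.5355423  -0.01534452  0.116     ]
board [[0.552, 0.012], [0.546, -0.06], [0.418, -0.039], [0.426, 0.03]] [ 0.48529948 -0.01438672]
yaw -8.89869377239883
mat [ 0.6422177  -0.05580766  0.003     ] [ 0.64664109 -0.05838612  0.003     ]
disc [0.51016901 0.27630196 0.1       ] [0.51166916 0.27706118 0.1       ] (array([0.5108, 0.2771, 0.0992]), np.float64(0.0016))
top sleeve ((432.86676025390625, 200.17001342773438), (18.222991943359375, 23.335529327392578), 77.88494873046875) (422, 191, 23, 19) [ 0.51167335 -0.29193957  0.065     ]
scene sleeve ((219.9731903076172, 274.0188293457031), (23.150869369506836, 29.66108512878418), 167.31423950195312) (208, 260, 24, 30) [ 0.52868467 -0.30377119  0.065     ]
[  8  12 177] [  4  10 182] [ 62  90 116] [ 58  89 132]
spare [0.345 0.206 0.03 ]
tape [ 0.345 -0.186  0.03 ]
tin [ 0.753 -0.225  0.03 ]
measure [0.739 0.222 0.03 ]
offcut [ 0.766 -0.031  0.03 ]
mixcorner [0.559 0.354 0.076]
mixcorner [0.581 0.199 0.076]
mixcorner [0.457 0.184 0.076]
mixcorner [0.432 0.336 0.076]
sleevefoot [ 0.546 -0.244  0.01 ]
sleevefoot [ 0.568 -0.33   0.01 ]
sleevefoot [ 0.482 -0.356  0.01 ]
sleevefoot [ 0.46  -0.264  0.01 ]
```

>>> {"op": "jog_arm", "data": {"commands": [[0.03,-0.026,0,0,0.085],[0.03,-0.026,0,0,0.085],[0.03,-0.026,0,0,0.085],[0.03,-0.026,0,0,0.085],[0.03,-0.026,0,0,0.085]]}}

```text
time_s: 0.52
tool_pos: [0.2934, -0.3952, 0.2063]
tcp_rot: [0.987, 0.162, -0.0, -0.0]
force: [-1.1, 0.5, 0.4]
opening: 0.085
gripper_force: 0.0
```

>>> {"op": "jog_arm", "data": {"commands": [[0.03,-0.027,0,0,0.085],[0.03,-0.027,0,0,0.085],[0.03,-0.027,0,0,0.085],[0.03,-0.027,0,0,0.085],[0.03,-0.027,0,0,0.085]]}}

```text
time_s: 0.93
tool_pos: [0.3921, -0.2191, 0.2066]
tcp_rot: [0.987, 0.163, 0.0, 0.0]
force: [1.0, -0.8, -0.1]
opening: 0.0851
gripper_force: 0.0
```

>>> {"op": "jog_arm", "data": {"commands": [[0.03,-0.027,0,0,0.085],[0.03,-0.027,0,0,0.085],[0.03,-0.027,0,0,0.085],[0.03,-0.027,0,0,0.085],[0.03,-0.027,0,0,0.085]]}}

```text
time_s: 1.35
tool_pos: [0.4909, -0.0429, 0.2066]
tcp_rot: [0.987, 0.163, 0.0, 0.0]
force: [0.8, -0.6, 1.0]
opening: 0.0849
gripper_force: 0.0
```

>>> {"op": "jog_arm", "data": {"commands": [[0.023,-0.022,0,-5,0.085],[0,0,0,-7,0.085],[0,0,0,-7,0.085],[0,0,0,-7,0.085],[0,0,0,-7,0.085]]}}

```text
time_s: 1.77
tool_pos: [0.5049, -0.0163, 0.2063]
tcp_rot: [0.898, 0.439, -0.0, -0.0]
force: [0.3, 0.2, 0.7]
opening: 0.0846
gripper_force: 0.0
```

>>> {"op": "jog_arm", "data": {"commands": [[0,0,0,-7,0.085],[0,0,0,-7,0.085],[0,0,0,-7,0.085],[0,0,0,-7,0.085],[0,0,0,-7,0.085]]}}

```text
time_s: 2.18
tool_pos: [0.5049, -0.0167, 0.2064]
tcp_rot: [0.725, 0.689, -0.0, -0.0]
force: [-0.1, -0.1, -0.0]
opening: 0.0852
gripper_force: 0.0
```

>>> {"op": "jog_arm", "data": {"commands": [[0,0,0,-7,0.085],[0,0,0,-7,0.085],[0,0,0,-7,0.085],[0,0,0,-7,0.085],[0,0,0,-7,0.085]]}}

```text
time_s: 2.6
tool_pos: [0.5049, -0.0167, 0.2064]
tcp_rot: [0.484, 0.875, -0.0, -0.0]
force: [1.2, -0.0, 0.1]
opening: 0.0849
gripper_force: 0.0
```

>>> {"op": "jog_arm", "data": {"commands": [[0,0,0,-7,0.085],[0,0,0,-7,0.085],[0,0,0,-7,0.085],[0,0,0,-7,0.085],[0,0,0,-7,0.085]]}}

```text
time_s: 3.02
tool_pos: [0.5049, -0.0167, 0.2064]
tcp_rot: [0.199, 0.98, -0.0, -0.0]
force: [-0.2, 0.3, 0.1]
opening: 0.085
gripper_force: 0.0
```

>>> {"op": "jog_arm", "data": {"commands": [[0,0,0,-7,0.085],[0,0,0,-7,0.085],[0,0,0,0,0.085]]}}

```text
time_s: 3.27
tool_pos: [0.5049, -0.0167, 0.2065]
tcp_rot: [0.078, 0.997, 0.0, -0.0]
force: [-0.2, -0.6, -0.3]
opening: 0.0852
gripper_force: 0.0
```

Run:
```python
from h import *
c=cam("wrist");save("pics/w1.png",c["pixels"]);s=sensors.state();print(s["tool_pos"],s["tcp_rot"],s["joint_pos"].round(2))
R=np.array([s["tool_pos"]]);print(np.round(c["view"],3).tolist(),c["fx"],c["cx"],c["cy"])
for z in(.1,.05):print(onz(c,320,200,z))
```

```text
[ 0.5049357  -0.01669469  0.20647187] [ 8.18477189e-02  9.96644807e-01  1.69246576e-05 -2.82126543e-04] [-0.29 -0.18 -0.19  1.57 -0.   -0.13]
[[0.156, 0.988, -0.0, -0.062], [0.943, -0.149, 0.298, -0.517], [0.295, -0.047, -0.954, 0.231], [0.0, 0.0, 0.0, 1.0]] 303.41169363038733 319.1414343607453 200.53048360539015
[ 0.51365043 -0.01763679  0.1       ]
[ 0.52902038 -0.0199189   0.05      ]
```

View pics/w1.png

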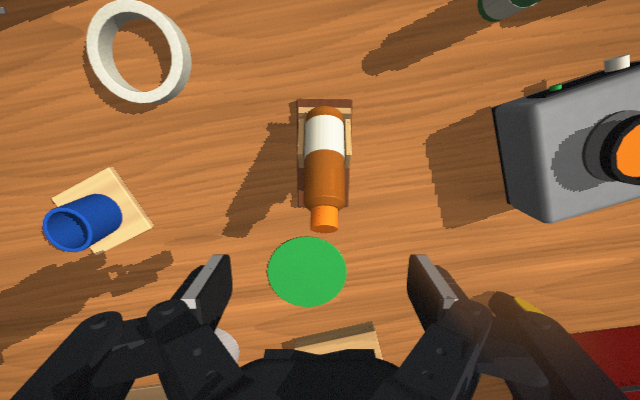

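The wrist picture shows the bottle running straight along the finger midline (cap (324,218), label (325,130)). It sits about 5 mm toward +y of the tool. Next I correct that, descend and grip lightly.

>>> {"op": "jog_arm", "data": {"commands": [[0,0.005,0.035,0,0.085],[0,0,0.035,0,0.085],[0,0,0.035,0,0.085],[0,0,0.025,0,0.085],[0,0,0.01,0,0.085]], "newtons": 20}}

```text
time_s: 3.73
tool_pos: [0.5034, -0.0111, 0.0625]
tcp_rot: [0.083, 0.997, 0.001, -0.003]
force: [-0.5, 0.4, -0.5]
opening: 0.0849
gripper_force: 0.0
```

>>> {"op": "jog_arm", "data": {"commands": [[0,0,0,0,0.05],[0,0,0,0,0.045],[0,0,0,0,0.045],[0,0,0,0,0.045],[0,0,0,0,0.03]]}}

```text
time_s: 4.15
tool_pos: [0.5074, -0.0123, 0.0688]
tcp_rot: [0.081, 0.997, -0.0, 0.002]
force: [-0.7, -0.6, 6.1]
opening: 0.0386
gripper_force: 19.5
```

>>> {"op": "jog_arm", "data": {"commands": [[0,0,0,0,0.03],[0,0,0,0,0.03],[0,0,0,0,0.03]]}}

```text
time_s: 4.4
tool_pos: [0.5074, -0.0123, 0.0688]
tcp_rot: [0.081, 0.997, -0.0, 0.002]
force: [0.1, -0.1, 6.6]
opening: 0.0388
gripper_force: 19.6
```

>>> {"op": "jog_arm", "data": {"commands": [[0,0,-0.015,0,0.03],[0,0,-0.02,0,0.03],[0,0,-0.03,0,0.03],[0,0,-0.03,0,0.03],[0,0,0,0,0.03]]}}

```text
time_s: 4.82
tool_pos: [0.5086, -0.0126, 0.1683]
tcp_rot: [0.081, 0.997, -0.001, 0.004]
force: [0.3, 0.4, -0.6]
opening: 0.0384
gripper_force: 20.8
```

Run:
```python
from h import *
s=sensors.state();print(s["tool_pos"],s["force"],s["wrist_torque"],s["opening"])
c=cam("scene");a=c["pixels"][90:240,240:390];w=cam("wrist")["pixels"]
save("pics/l1.png",np.hstack([cv2.resize(a,(400,400)),cv2.resize(w[:,120:520],(400,400))]))
```

```text
[ 0.50859864 -0.01258282  0.16834702] [ 0.33825657  0.388693   -0.63811546] [-0.05546121 -0.02434797 -0.01539766] 0.0383508181960002
```

View pics/l1.png

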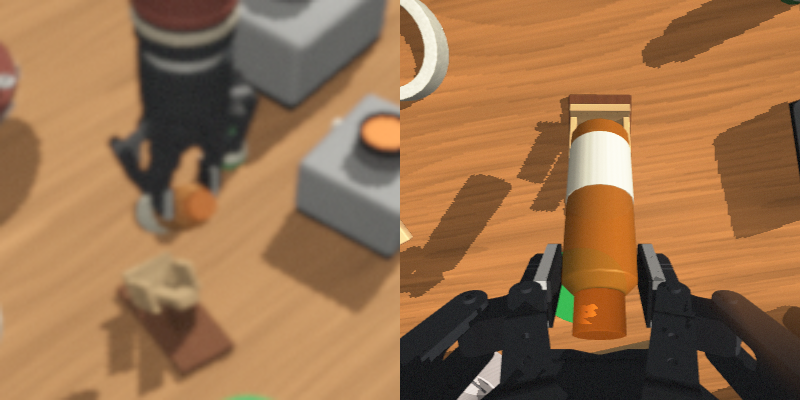

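The bottle is held rigidly in the 20 N grip, still tilted about 40°. The scene crop shows the rest empty. The tool can't tilt, so I'll turn the bottle in the grip by pushing its foot against the mixer's fixed side wall and raising the tool along an arc.

>>> {"op": "jog_arm", "data": {"commands": [[0,0,0,7,0.03],[0,0,0,7,0.03],[0,0,0,7,0.03],[0,0,0,7,0.03],[0,0,0,7,0.03]]}}

```text
time_s: 5.33
tool_pos: [0.5051, -0.0116, 0.1601]
tcp_rot: [0.38, 0.925, -0.0, -0.001]
force: [0.5, 0.4, -2.0]
opening: 0.0387
gripper_force: 20.5
```

>>> {"op": "jog_arm", "data": {"commands": [[0,0,0,7,0.03],[0,0,0,7,0.03],[0,0,0,7,0.03],[0,0,0,7,0.03],[0,0,0,7,0.03]]}}

```text
time_s: 5.75
tool_pos: [0.5051, -0.0116, 0.1601]
tcp_rot: [0.64, 0.768, -0.001, -0.001]
force: [0.7, -0.5, -1.7]
opening: 0.0389
gripper_force: 20.5
```

>>> {"op": "jog_arm", "data": {"commands": [[0.02,0.01,0,4,0.03],[0.03,0.01,0,0,0.03],[0.03,0.01,0.02,0,0.03],[0.02,0.01,0.03,0,0.03],[0,0,0.03,0,0.03]]}}

```text
time_s: 6.17
tool_pos: [0.5329, 0.0961, 0.0801]
tcp_rot: [0.663, 0.748, 0.001, -0.0]
force: [0.7, -0.5, -2.2]
opening: 0.0381
gripper_force: 20.8
```

>>> {"op": "jog_arm", "data": {"commands": [[0,0,0.02,0,0.03],[0,0,0,0,0.03]]}}

```text
time_s: 6.33
tool_pos: [0.5293, 0.0929, 0.0564]
tcp_rot: [0.664, 0.748, -0.002, -0.002]
force: [-0.5, 0.6, -1.1]
opening: 0.0383
gripper_force: 20.2
```

Run:
```python
from h import *
s=sensors.state();print(s["tool_pos"],s["tcp_rot"],s["force"],s["wrist_torque"])
c=cam("top");w=cam("wrist")["pixels"]
save("pics/l2.png",np.hstack([cv2.resize(c["pixels"][140:260,190:310],(400,400)),cv2.resize(w[:,120:520],(400,400))]))
```

```text
[0.52934576 0.09294588 0.05636092] [ 0.66419886  0.74754821 -0.00244372 -0.00236202] [-0.48035324  0.59677853 -1.08658031] [0.17447753 0.07146782 0.07843065]
```

View pics/l2.png

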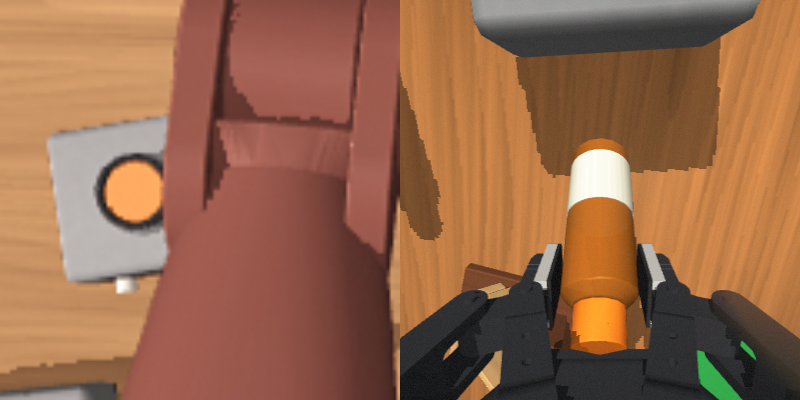

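The wrist view shows the bottle pointing squarely at the mixer's wall, with a gap of about 28 mm ahead of the foot. Approaching.

>>> {"op": "jog_arm", "data": {"commands": [[0.01,0,0,0,0.03],[0.01,0,0,0,0.03],[0,0,0,0,0.03]]}}

```text
time_s: 6.68
tool_pos: [0.5302, 0.1144, 0.0626]
tcp_rot: [0.664, 0.748, 0.001, 0.0]
force: [-0.2, -0.0, -1.4]
opening: 0.0385
gripper_force: 20.4
```

>>> {"op": "jog_arm", "data": {"commands": [[0.005,0,0,0,0.03],[0,0,0,0,0.03]]}}

```text
time_s: 6.85
tool_pos: [0.5296, 0.1184, 0.0622]
tcp_rot: [0.664, 0.748, 0.0, 0.0]
force: [0.9, -0.2, -1.7]
opening: 0.0386
gripper_force: 20.4
```

>>> {"op": "jog_arm", "data": {"commands": [[0.005,0,0,0,0.03],[0,0,0,0,0.03]]}}

```text
time_s: 7.02
tool_pos: [0.5289, 0.1231, 0.0619]
tcp_rot: [0.664, 0.747, 0.0, -0.0]
force: [-0.5, 0.2, -2.4]
opening: 0.0386
gripper_force: 20.4
```

>>> {"op": "jog_arm", "data": {"commands": [[0.004,0,0,0,0.03],[0,0,0,0,0.03]]}}

```text
time_s: 7.18
tool_pos: [0.5284, 0.1269, 0.0618]
tcp_rot: [0.664, 0.747, 0.0, -0.0]
force: [-0.2, -1.1, -2.6]
opening: 0.0384
gripper_force: 20.4
```

>>> {"op": "jog_arm", "data": {"commands": [[0.003,0,-0.003,0,0.03],[0,0,0,0,0.03]]}}

```text
time_s: 7.35
tool_pos: [0.5283, 0.1297, 0.0653]
tcp_rot: [0.664, 0.747, 0.0, 0.0]
force: [1.4, -0.8, -1.3]
opening: 0.0383
gripper_force: 20.4
```

>>> {"op": "jog_arm", "data": {"commands": [[0.003,0,-0.004,0,0.03],[0,0,0,0,0.03]]}}

```text
time_s: 7.52
tool_pos: [0.5281, 0.1327, 0.0696]
tcp_rot: [0.664, 0.747, 0.0, 0.0]
force: [-0.2, -0.1, -1.4]
opening: 0.0383
gripper_force: 20.4
```

>>> {"op": "jog_arm", "data": {"commands": [[0.005,0,-0.006,0,0.03],[0.005,0,-0.006,0,0.03],[0,0,0,0,0.03]]}}

```text
time_s: 7.77
tool_pos: [0.5273, 0.1432, 0.0825]
tcp_rot: [0.664, 0.748, 0.001, 0.001]
force: [-0.5, 0.3, -1.3]
opening: 0.0383
gripper_force: 20.4
```

Run:
```python
from h import *
s=sensors.state();print(s["tool_pos"],s["force"],s["wrist_torque"])
w=cam("wrist")["pixels"]
save("pics/l3.png",w[:,120:520])
```

```text
[0.52729293 0.14321902 0.08249682] [-0.46678164  0.28796225 -1.29625451] [ 0.04038325 -0.05225626  0.03502325]
```

View pics/l3.png

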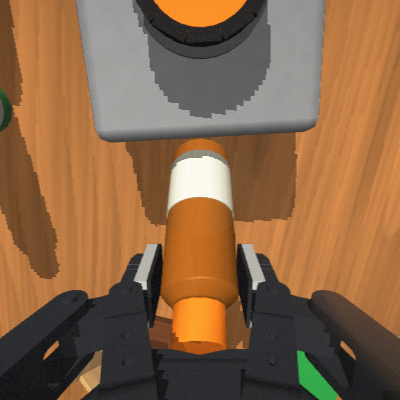

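The wrist view shows the foot tip at (200,142) just short of the mixer edge at (200,134), and the bottle not yet turned. I'll go lower again and keep approaching.

Run:
```python
from h import *
c=cam("wrist")
for u,v in((320,134),(240,139),(420,128)):print(onz(c,u,v,.072))
print("foot upper corner",onz(c,320,140,.065))
```

```text
[0.52016589 0.20286051 0.072     ]
[0.47461605 0.19463948 0.072     ]
[0.5766208  0.21290739 0.072     ]
foot upper corner [0.52069635 0.19874653 0.065     ]
```

>>> {"op": "jog_arm", "data": {"commands": [[0,0,0.01,0,0.03],[0,0,0.01,0,0.03],[0,0,0,0,0.03]]}}

```text
time_s: 8.12
tool_pos: [0.5258, 0.1418, 0.0584]
tcp_rot: [0.665, 0.747, -0.001, -0.0]
force: [-0.2, 1.0, -0.8]
opening: 0.0382
gripper_force: 20.5
```

>>> {"op": "jog_arm", "data": {"commands": [[0.003,0,0,0,0.03],[0,0,0,0,0.03]]}}

```text
time_s: 8.28
tool_pos: [0.5256, 0.1456, 0.0602]
tcp_rot: [0.664, 0.747, -0.0, -0.001]
force: [0.4, 0.7, -1.7]
opening: 0.0385
gripper_force: 20.5
```

>>> {"op": "jog_arm", "data": {"commands": [[0.003,0,0,0,0.03],[0,0,0,0,0.03]]}}

```text
time_s: 8.45
tool_pos: [0.5258, 0.1487, 0.0608]
tcp_rot: [0.664, 0.747, -0.0, -0.0]
force: [-0.5, 0.1, -1.8]
opening: 0.0383
gripper_force: 20.5
```

>>> {"op": "jog_arm", "data": {"commands": [[0.004,0,0,0,0.03],[0,0,0,0,0.03]]}}

```text
time_s: 8.62
tool_pos: [0.5255, 0.1527, 0.061]
tcp_rot: [0.664, 0.747, 0.0, 0.0]
force: [0.4, -0.8, -0.7]
opening: 0.0383
gripper_force: 20.3
```

>>> {"op": "jog_arm", "data": {"commands": [[0.004,0,0,0,0.03],[0,0,0,0,0.03]]}}

```text
time_s: 8.78
tool_pos: [0.5254, 0.1565, 0.0614]
tcp_rot: [0.664, 0.747, 0.0, 0.001]
force: [0.5, -1.3, 1.4]
opening: 0.0383
gripper_force: 19.9
```

```bash
cat >> h.py <<'E'
from scipy.optimize import least_squares
def tilt(c,s,vf,vc):
    """foot upper-corner row vf, cap end centre row vc -> grip distance s, axis elevation"""
    p=np.array(s["tool_pos"]);q=s["tcp_rot"];a=2*np.arctan2(q[1],q[0]);ex=np.array([np.cos(a),np.sin(a),0]);ez=np.array([0,0,1.])
    P=p+.023*ez
    def f(k):
        S,t=k;ax=-np.cos(t)*ex+np.sin(t)*ez;n=np.sin(t)*ex+np.cos(t)*ez
        return [proj(c,P-S*ax+.02*n)[1]-vf,proj(c,P+(.125-S)*ax)[1]-vc]
    r=least_squares(f,[.085,.9],x_scale=[.01,.1]);return r.x[0],np.degrees(r.x[1]),r.cost
E
python3 - <<'E'
from h import *
s=sensors.state();c=cam("wrist");im=c["pixels"];save("pics/l4.png",im[:,120:520])
print(s["tool_pos"],s["force"],s["wrist_torque"])
h=cv2.cvtColor(im,cv2.COLOR_RGB2HSV)
col=h[:,320];print([(i,*col[i].tolist()) for i in range(110,360,6)])
print("l3 guess",tilt(c,s,140,345))
E
```

```text
[0.52539875 0.15651393 0.06140421] [ 0.54162202 -1.25560806  1.39286225] [-0.45742541 -0.03986269 -0.03731312]
[(110, 0, 0, 99), (116, 0, 3, 98), (122, 30, 5, 103), (128, 0, 3, 102), (134, 0, 7, 106), (140, 30, 5, 99), (146, 0, 2, 146), (152, 120, 2, 166), (158, 174, 10, 131), (164, 45, 6, 83), (170, 22, 40, 142), (176, 23, 35, 144), (182, 24, 36, 142), (188, 22, 34, 142), (194, 24, 14, 252), (200, 26, 14, 251), (206, 14, 207, 198), (212, 14, 202, 198), (218, 14, 205, 197), (224, 14, 200, 199), (230, 14, 202, 197), (236, 14, 206, 196), (242, 14, 206, 196), (248, 13, 209, 195), (254, 14, 207, 197), (260, 14, 211, 193), (266, 13, 209, 194), (272, 15, 184, 233), (278, 14, 199, 210), (284, 13, 205, 205), (290, 14, 205, 194), (296, 16, 214, 254), (302, 16, 213, 254), (308, 16, 215, 254), (314, 16, 218, 254), (320, 16, 219, 254), (326, 16, 217, 254), (332, 16, 215, 254), (338, 12, 223, 218), (344, 12, 223, 213), (350, 12, 219, 212), (356, 126, 25, 51)]
l3 guess (np.float64(0.0793026552305971), np.float64(62.89516450789348), np.float64(4.0389678347315804e-28))
```

>>> {"op": "jog_arm", "data": {"commands": [[0.004,0,-0.006,0,0.03],[0.005,0,-0.005,0,0.03],[0,0,0,0,0.03]]}}

```text
time_s: 9.08
tool_pos: [0.5242, 0.1661, 0.073]
tcp_rot: [0.664, 0.748, 0.001, 0.0]
force: [-0.2, -0.9, -1.4]
opening: 0.0381
gripper_force: 20.3
```

>>> {"op": "jog_arm", "data": {"commands": [[0.004,0,-0.003,0,0.03],[0.004,0,-0.003,0,0.03],[0,0,0,0,0.03]]}}

```text
time_s: 9.33
tool_pos: [0.523, 0.1739, 0.0784]
tcp_rot: [0.664, 0.748, 0.0, 0.0]
force: [-0.1, 0.3, -2.3]
opening: 0.0378
gripper_force: 19.8
```

>>> {"op": "jog_arm", "data": {"commands": [[0.004,0,-0.001,0,0.03],[0,0,0,0,0.03]]}}

```text
time_s: 9.5
tool_pos: [0.5225, 0.1776, 0.0789]
tcp_rot: [0.664, 0.747, 0.0, 0.0]
force: [0.2, -1.2, -1.1]
opening: 0.0381
gripper_force: 19.7
```

Run:
```python
from h import *
s=sensors.state();c=cam("wrist");im=c["pixels"]
print(s["tool_pos"],s["force"],s["wrist_torque"])
sc=cam("scene")["pixels"]
save("pics/l5.png",np.hstack([im[:,120:520],cv2.resize(sc[80:230,310:460],(400,400))]))
```

```text
[0.52247971 0.17761702 0.07889375] [ 0.16615663 -1.17216527 -1.06684009] [-0.20106912 -0.02807685 -0.00964355]
```

View pics/l5.png

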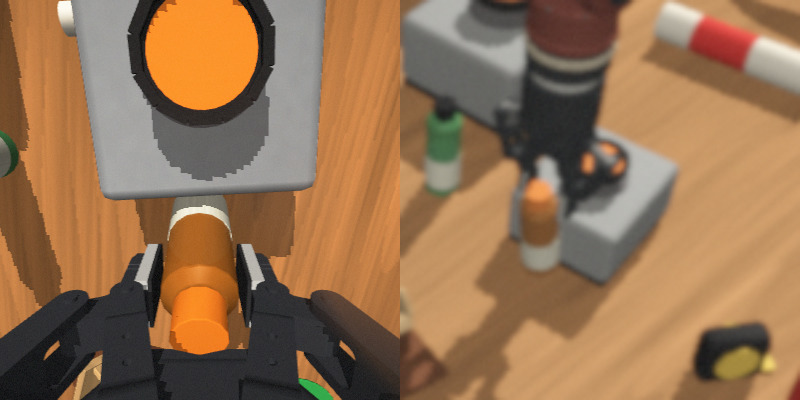

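The scene crop shows the bottle now almost upright beside the mixer. One last small push, then on to the mat.

>>> {"op": "jog_arm", "data": {"commands": [[0.003,0,0,0,0.03],[0.002,0,0,0,0.03],[0,0,0,0,0.03]]}}

```text
time_s: 9.85
tool_pos: [0.5218, 0.1823, 0.0787]
tcp_rot: [0.664, 0.747, -0.0, -0.0]
force: [-0.0, -0.9, -2.2]
opening: 0.0377
gripper_force: 19.7
```

>>> {"op": "jog_arm", "data": {"commands": [[-0.01,0,-0.01,0,0.03],[-0.025,0.01,-0.02,0,0.03],[-0.035,0.013,-0.01,0,0.03],[-0.036,0.014,0,0,0.03],[-0.036,0.014,0,0,0.03]]}}

```text
time_s: 10.27
tool_pos: [0.5905, 0.0449, 0.1209]
tcp_rot: [0.664, 0.748, 0.001, 0.001]
force: [0.7, 0.2, -1.6]
opening: 0.0373
gripper_force: 20.0
```

>>> {"op": "jog_arm", "data": {"commands": [[-0.036,0.014,0,0,0.03],[-0.036,0.014,0,0,0.03],[-0.024,0.009,0,0,0.03],[-0.015,0.006,0,0,0.03],[0,0,0,0,0.03]]}}

```text
time_s: 10.68
tool_pos: [0.6459, -0.0625, 0.1191]
tcp_rot: [0.666, 0.746, -0.0, 0.001]
force: [0.5, -0.1, -1.8]
opening: 0.0378
gripper_force: 20.1
```

Run:
```python
from h import *
s=sensors.state();c=cam("wrist");im=c["pixels"]
print(s["tool_pos"],s["force"],s["wrist_torque"])
sn=cam("scene");sc=sn["pixels"]
p=proj(sn,s["tool_pos"]).astype(int);print(p)
save("pics/l6.png",np.hstack([im[:,120:520],cv2.resize(sc[p[1]-60:p[1]+60,p[0]-60:p[0]+60],(400,400))]))
```

```text
[ 0.64587552 -0.06251174  0.11906938] [ 0.51011795 -0.134294   -1.7627136 ] [ 0.03963499 -0.02249046  0.00524192]
[333 231]
```

View pics/l6.png

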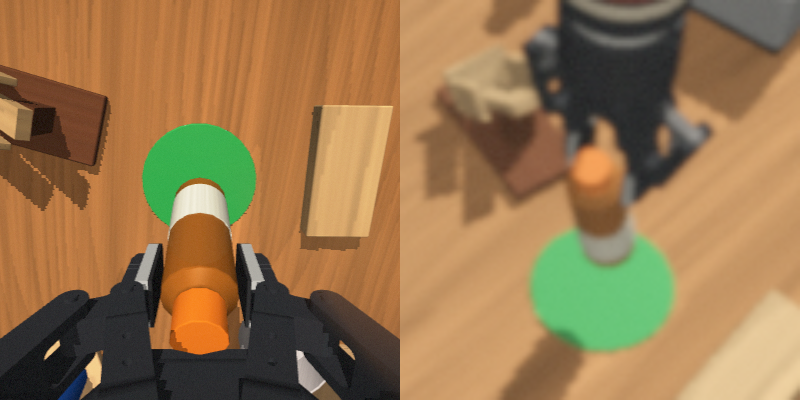

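The wrist view shows the bottle above the mat with its foot far edge at (200,178). It leans slightly, and flattening it onto the mat should fix that.

Run:
```python
from h import *
s=sensors.state();c=cam("wrist");print(tilt(c,s,178,338),tilt(c,s,178,343),tilt(c,s,181,338))
```

```text
(np.float64(0.07032463009859423), np.float64(84.80253086435526), np.float64(2.7666929667911326e-25)) (np.float64(0.06857154547251135), np.float64(84.26567678857553), np.float64(1.6317430052315585e-25)) (np.float64(0.06882048345287475), np.float64(86.41723475154312), np.float64(8.077935669463161e-27))
```

>>> {"op": "jog_arm", "data": {"commands": [[0,0,0.025,0,0.03],[0,0,0.02,0,0.03],[0,0,0,0,0.03]]}}

```text
time_s: 11.08
tool_pos: [0.6419, -0.0564, 0.0697]
tcp_rot: [0.664, 0.748, -0.001, -0.003]
force: [-1.5, 0.4, -3.5]
opening: 0.0373
gripper_force: 20.3
```

>>> {"op": "jog_arm", "data": {"commands": [[0,0,0.003,0,0.03],[0,0,0,0,0.03]]}}

```text
time_s: 11.25
tool_pos: [0.6449, -0.0577, 0.0717]
tcp_rot: [0.664, 0.748, 0.0, 0.0]
force: [-0.9, -1.0, -1.7]
opening: 0.0375
gripper_force: 20.3
```

>>> {"op": "jog_arm", "data": {"commands": [[0,0,0.003,0,0.03],[0,0,0,0,0.03]]}}

```text
time_s: 11.42
tool_pos: [0.6455, -0.0582, 0.0688]
tcp_rot: [0.664, 0.747, 0.0, 0.001]
force: [-0.1, 0.8, -1.2]
opening: 0.0377
gripper_force: 20.3
```

>>> {"op": "jog_arm", "data": {"commands": [[0,0,0.003,0,0.03],[0,0,0,0,0.03]]}}

```text
time_s: 11.58
tool_pos: [0.646, -0.0586, 0.0665]
tcp_rot: [0.664, 0.747, 0.001, 0.001]
force: [-0.6, -0.3, 4.8]
opening: 0.0377
gripper_force: 20.9
```

>>> {"op": "jog_arm", "data": {"commands": [[0,0,0.002,0,0.03],[0,0,0,0,0.03]]}}

```text
time_s: 11.75
tool_pos: [0.6469, -0.059, 0.0661]
tcp_rot: [0.664, 0.747, 0.001, 0.002]
force: [-2.0, 0.2, 11.9]
opening: 0.0376
gripper_force: 21.3
```

>>> {"op": "jog_arm", "data": {"commands": [[0,0,0.002,0,0.03],[0,0,0,0,0.03]]}}

```text
time_s: 11.92
tool_pos: [0.6481, -0.0593, 0.0657]
tcp_rot: [0.664, 0.747, 0.002, 0.004]
force: [-1.6, -0.3, 18.9]
opening: 0.0374
gripper_force: 21.7
```

```bash
cat >> h.py <<'E'
def upright(c,xy):
    """sideways lean: body/cap centre line in scene or top camera vs vertical through xy"""
    return [proj(c,[xy[0],xy[1],z]).round(1) for z in(.003,.103,.128)]
E
python3 - <<'E'
from h import *
s=sensors.state();c=cam("scene");im=c["pixels"];h=cv2.cvtColor(im,cv2.COLOR_RGB2HSV)
print(s["tool_pos"],s["force"],s["wrist_torque"])
print(upright(c,s["tool_pos"][:2]))
x0,y0=300,180
cap=cv2.inRange(h[y0:270,x0:370],np.array([4,150,180]),np.array([14,255,255]));ys,xs=np.nonzero(cap);print("cap",xs.mean()+x0,ys.mean()+y0,len(xs))
lab=cv2.inRange(h[y0:270,x0:370],np.array([0,0,150]),np.array([40,70,255]));n,l,st,ce=cv2.connectedComponentsWithStats(lab);print([(st[i].tolist(),ce[i]+[x0,y0]) for i in range(1,n) if st[i][4]>20])
for r in range(205,260,6):
    m=[int(i)+x0 for i in range(70) if (h[r,x0+i,0]<20 and h[r,x0+i,1]>165)];print(r,(m[0],m[-1],len(m)) if m else None)
E
```

```text
[ 0.64812209 -0.05926946  0.06566532] [-1.58600951 -0.32294144 18.90218413] [-0.05075296  0.28871875 -0.02887239]
[array([333.1, 257.8]), array([335. , 235.6]), array([335.5, 229.4])]
cap 331.2631578947368 235.67543859649123 114
[([30, 70, 12, 11, 61], array([336.18032787, 255.86885246]))]
205 None
211 None
217 None
223 None
229 None
235 None
241 (326, 335, 10)
247 None
253 None
259 None
```

```bash
cat > t.py <<'E'
from h import *
s=sensors.state();c=cam("wrist");im=c["pixels"];h=cv2.cvtColor(im,cv2.COLOR_RGB2HSV)
col=h[:,320].astype(int);print("z",s["tool_pos"],"f",s["force"].round(1))
lab=None;prev=None
for i in range(100,360):
    k='G' if 45<col[i][0]<80 and col[i][1]>90 else 'W' if col[i][1]<70 and col[i][2]>90 else 'A' if col[i][0]<15 and col[i][2]<225 else 'O' if col[i][0]<20 else '.'
    if k!=prev: print(i,k,end=' ')
    prev=k
print()
p=s["tool_pos"];q=s["tcp_rot"];a=2*np.arctan2(q[1],q[0]);ex=np.array([np.cos(a),np.sin(a),0]);ez=np.array([0,0,1.]);P=p+.023*ez
for th in(78,82,86,90,94):
    t=np.radians(th);S=(P[2]-.003-.02*abs(np.cos(t)))/np.sin(t);ax=-np.cos(t)*ex+np.sin(t)*ez;n=np.sin(t)*ex+np.cos(t)*ez
    print(th,round(S,4),"rows foot,shoulder100,cap106,capend(near side)",[proj(c,P+(d-S)*ax+r*n)[1].round(1) for d,r in((0,.02),(.1,.02),(.106,.013),(.125,.013))])
E
python3 t.py
```

```text
z [ 0.6480476  -0.05925275  0.06564989] f [-0.6  1.7 19. ]
100 A 131 G 177 O 183 W 213 O 214 A 231 O 232 A 244 O 245 A 253 O 254 A 260 O 261 A 291 O 354 A 355 . 
78 0.0833 rows foot,shoulder100,cap106,capend(near side) [np.float64(161.0), np.float64(245.1), np.float64(266.0), np.float64(299.2)]
82 0.0837 rows foot,shoulder100,cap106,capend(near side) [np.float64(167.5), np.float64(240.7), np.float64(261.4), np.float64(291.2)]
86 0.0845 rows foot,shoulder100,cap106,capend(near side) [np.float64(174.0), np.float64(236.2), np.float64(256.4), np.float64(282.5)]
90 0.0856 rows foot,shoulder100,cap106,capend(near side) [np.float64(180.5), np.float64(231.7), np.float64(251.2), np.float64(273.4)]
94 0.0845 rows foot,shoulder100,cap106,capend(near side) [np.float64(187.9), np.float64(229.4), np.float64(248.5), np.float64(267.3)]
```

The rows show the bottle about 12° off vertical, cap toward −y, and slipped about 10 mm off the pad centre. The foot is pressed on the mat, so I'll drag the grip toward +y to stand it up, then measure again.

>>> {"op": "jog_arm", "data": {"commands": [[0.005,0,0,0,0.03],[0,0,0,0,0.03]]}}

```text
time_s: 12.18
tool_pos: [0.6473, -0.0536, 0.0655]
tcp_rot: [0.664, 0.747, 0.002, 0.003]
force: [-0.2, 1.4, 16.8]
opening: 0.0374
gripper_force: 21.5
```

>>> {"op": "jog_arm", "data": {"commands": [[0.005,0,0,0,0.03],[0,0,0,0,0.03]]}}

```text
time_s: 12.35
tool_pos: [0.6465, -0.0484, 0.0649]
tcp_rot: [0.664, 0.747, 0.002, 0.003]
force: [0.4, 0.6, 15.7]
opening: 0.0376
gripper_force: 20.2
```

```bash
python3 t.py | head -2
```

```text
z [ 0.64646914 -0.04841673  0.06491318] f [ 0.4  0.6 15.7]
100 A 146 . 147 G 189 O 194 W 219 A 266 O 275 A 287 O 354 A 355 .
```

>>> {"op": "jog_arm", "data": {"commands": [[0.005,0,0,0,0.03],[0,0,0,0,0.03]]}}

```text
time_s: 12.57
tool_pos: [0.6453, -0.0432, 0.064]
tcp_rot: [0.664, 0.748, 0.001, 0.002]
force: [-0.0, 1.0, 11.8]
opening: 0.0374
gripper_force: 18.8
```

>>> {"op": "jog_arm", "data": {"commands": [[0.004,0,0,0,0.03],[0,0,0,0,0.03]]}}

```text
time_s: 12.73
tool_pos: [0.6444, -0.0392, 0.0633]
tcp_rot: [0.664, 0.748, 0.001, 0.002]
force: [0.8, 2.6, 8.5]
opening: 0.0372
gripper_force: 19.4
```

```bash
cat > t2.py <<'E'
from h import *
def lean(fr,cr,zf=.003,z=.003):
    """foot far-edge row, cap-bottom near-edge row -> offsets along ex from TCP and lean (deg), bottle standing at z"""
    s=sensors.state();c=cam("wrist");p=s["tool_pos"];q=s["tcp_rot"];a=2*np.arctan2(q[1],q[0]);ex=np.array([np.cos(a),np.sin(a),0])
    ph=0.
    for _ in range(8):
        f=(onz(c,320,fr,z+.04*np.sin(abs(ph)))-p)@ex-.02*np.cos(ph)
        k=(onz(c,320,cr,z+.106*np.cos(ph)+(.02+.013)*np.sin(abs(ph)))-p)@ex-.013*np.cos(ph)
        ph=np.arcsin(np.clip((f-k)/.106,-1,1))
    return f,k,np.degrees(ph)
E
python3 t.py|head -2; python3 -c "
from t2 import *
print(lean(189,287))"
```

```text
z [ 0.64440601 -0.03916679  0.0632661 ] f [0.8 2.6 8.5]
100 A 159 G 199 . 200 O 204 W 225 A 226 O 228 A 266 O 277 A 278 O 280 A 281 O 285 A 286 O 354 A 356 . 
(np.float64(-0.004925645965828491), np.float64(-0.01545667143255645), np.float64(5.70170133949388))
```

```bash
python3 -c "
from t2 import *
print(lean(199,286),lean(199,290))"
```

```text
(np.float64(-0.014002626919206979), np.float64(-0.016352075728640794), np.float64(1.270042691783209)) (np.float64(-0.01374284804794989), np.float64(-0.01808729146438725), np.float64(2.3489435234143854))
```

Lean is down to about 1–2°. Release.

>>> {"op": "jog_arm", "data": {"commands": [[0,0,-0.002,0,0.03],[0,0,0,0,0.04],[0,0,0,0,0.045],[0,0,0,0,0.055],[0,0,0,0,0.085]]}}

```text
time_s: 13.35
tool_pos: [0.6425, -0.0394, 0.0625]
tcp_rot: [0.664, 0.747, -0.0, -0.0]
force: [-0.1, -0.1, -1.1]
opening: 0.0656
gripper_force: 0.0
```

>>> {"op": "jog_arm", "data": {"commands": [[0,0,0,0,0.085],[0,0,0,0,0.085],[0,0,0,0,0.085],[0,0,0,0,0.085]]}}

```text
time_s: 13.68
tool_pos: [0.6426, -0.0394, 0.0627]
tcp_rot: [0.664, 0.747, -0.0, -0.0]
force: [-0.2, -0.5, -1.1]
opening: 0.085
gripper_force: 0.0
```

```bash
python3 t.py|head -2
```

```text
z [ 0.64263333 -0.03940052  0.06270561] f [-0.2 -0.5 -1.1]
100 A 148 O 149 A 159 . 160 G 194 . 195 O 198 W 216 O 217 A 247 O 248 A 273 O 350 A 355 .
```

Run:
```python
from t2 import *
print(lean(195,273))
c=cam("wrist");im=c["pixels"];h=cv2.cvtColor(im,cv2.COLOR_RGB2HSV)
for r in(198,208,225,240,255,262,275,290,305,320,335):
    a=h[r].astype(int)
    m=[i for i in range(240,400) if (a[i][0]<20 and a[i][1]>140) or (r in(198,208) and a[i][1]<60 and a[i][2]>100)]
    print(r,m[0],m[-1],(m[0]+m[-1])/2,len(m)) if m else 0
p=sensors.state()["tool_pos"];q=sensors.state()["tcp_rot"];a=2*np.arctan2(q[1],q[0]);ex=np.array([np.cos(a),np.sin(a),0]);print(ex)
for off in(-.008,-.012,-.016):
    b=np.array([p[0],p[1],0])+off*ex
    print(off,[proj(c,b+np.array([0,0,z])+r*ex).round(1).tolist() for z,r in((.003,.02),(.103,.02),(.109,.013),(.128,.013),(.128,-.013))])
t=cam("top")
print("cap top",blobs(t["pixels"],(4,150,150),(18,255,255),(310,120,390,190))[1])
```

```text
(np.float64(-0.010618234731274623), np.float64(-0.009480506936842896), np.float64(-0.6149835145950243))
198 240 399 319.5 55
208 240 399 319.5 69
225 240 399 319.5 68
240 240 399 319.5 90
255 240 399 319.5 110
262 240 399 319.5 124
275 240 399 319.5 160
290 240 399 319.5 160
305 240 399 319.5 160
320 240 399 319.5 160
335 240 399 319.5 160
[-0.11705405  0.99312555  0.        ]
-0.008 [[319.7, 191.7], [320.3, 249.8], [320.4, 269.8], [320.6, 294.7], [320.6, 348.2]]
-0.012 [[319.7, 196.6], [320.3, 257.5], [320.4, 277.5], [320.6, 303.4], [320.6, 355.9]]
-0.016 [[319.7, 201.4], [320.3, 265.1], [320.4, 285.2], [320.6, 311.9], [320.6, 363.4]]
cap top []
```

The bottle stands upright on the mat, let go, about 10 mm behind the tool centre. Re-centre and regrasp firmly.

>>> {"op": "jog_arm", "data": {"commands": [[-0.005,0,-0.004,0,0.085],[-0.005,0,0,0,0.085],[0,0,0,0,0.085],[0,0,0,0,0.05],[0,0,0,0,0.045]], "newtons": 60}}

```text
time_s: 14.3
tool_pos: [0.6438, -0.0495, 0.0668]
tcp_rot: [0.665, 0.747, -0.0, -0.0]
force: [-0.4, -1.7, 0.7]
opening: 0.0637
gripper_force: 0.0
```

>>> {"op": "jog_arm", "data": {"commands": [[0,0,0,0,0.045],[0,0,0,0,0.045],[0,0,0,0,0.03],[0,0,0,0,0.03],[0,0,0,0,0.03]]}}

```text
time_s: 14.72
tool_pos: [0.6442, -0.0494, 0.0673]
tcp_rot: [0.664, 0.747, 0.0, 0.0]
force: [1.2, -0.7, 3.4]
opening: 0.0375
gripper_force: 60.6
```

```bash
python3 t.py|head -2;python3 t.py|grep ^90;python3 -c "
from h import *
s=sensors.state();print(s['wrist_torque'],s['opening'],s['gripper_force'])
t=cam('top');save('pics/t2.png',t['pixels'])
h=cv2.cvtColor(t['pixels'],cv2.COLOR_RGB2HSV)
"
```

```text
z [ 0.64418715 -0.04938683  0.06727511] f [ 1.2 -0.7  3.4]
100 A 145 G 181 O 184 W 200 A 214 O 215 A 251 O 324 A 355 . 356 A 357 . 
90 0.0873 rows foot,shoulder100,cap106,capend(near side) [np.float64(180.2), np.float64(230.0), np.float64(249.2), np.float64(270.7)]
[-0.03120793  0.05478594 -0.0006475 ] 0.03715717366295307 60.67245539277792
```

>>> {"op": "jog_arm", "data": {"commands": [[0,0,-0.02,0,0.03],[0,0,-0.035,0,0.03],[0,0,-0.035,0,0.03],[0,0,-0.03,0,0.03],[0,0,-0.01,0,0.03]]}}

```text
time_s: 15.28
tool_pos: [0.6452, -0.0496, 0.2016]
tcp_rot: [0.664, 0.747, 0.001, 0.002]
force: [1.2, -0.2, -0.6]
opening: 0.0373
gripper_force: 60.8
```

>>> {"op": "jog_arm", "data": {"commands": [[0.02,-0.005,0,0,0.03],[0.034,-0.009,0,0,0.03],[0.034,-0.009,0,0,0.03],[0.034,-0.01,0,0,0.03],[0.034,-0.01,0,0,0.03]]}}

```text
time_s: 15.7
tool_pos: [0.5814, 0.1019, 0.195]
tcp_rot: [0.665, 0.747, -0.001, -0.001]
force: [1.0, 0.1, -1.8]
opening: 0.0368
gripper_force: 60.8
```

>>> {"op": "jog_arm", "data": {"commands": [[0.034,-0.01,0,0,0.03],[0.034,-0.01,0,0,0.03],[0.034,-0.01,0,0,0.03],[0.03,-0.008,0,0,0.03],[0.015,-0.004,0,0,0.03]]}}

```text
time_s: 16.12
tool_pos: [0.5216, 0.2447, 0.1953]
tcp_rot: [0.664, 0.748, -0.001, -0.001]
force: [0.2, 0.2, -1.8]
opening: 0.037
gripper_force: 60.8
```

```bash
cat > w.py <<'E'
from h import *
s=sensors.state();c=cam("wrist");print(s["tool_pos"],s["force"].round(1),s["joint_pos"].round(2))
_,b=blobs(c["pixels"],(4,150,150),(18,255,255),None,60);print(b)
q=s["tcp_rot"];a=2*np.arctan2(q[1],q[0]);ex=np.array([np.cos(a),np.sin(a),0]);ey=np.array([np.sin(a),-np.cos(a),0])
print("ex",ex.round(3),"ey",ey.round(3))
E
python3 w.py
```

```text
[0.52158953 0.24467687 0.19529072] [ 0.2  0.2 -1.8] [0.21 0.03 0.   1.54 0.   1.66]
[([182, 0, 436, 379, 79173], [416.7, 130.2]), ([0, 99, 202, 290, 28229], [74.1, 255.2]), ([284, 131, 57, 55, 2468], [312.4, 158.0]), ([276, 200, 81, 154, 7351], [315.8, 272.9]), ([355, 287, 15, 48, 164], [361.0, 316.0]), ([166, 341, 15, 18, 81], [172.9, 348.8]), ([182, 351, 41, 49, 860], [205.8, 379.5]), ([417, 351, 26, 48, 666], [428.6, 375.8])]
ex [-0.12   0.993  0.   ] ey [0.993 0.12  0.   ]
```

```bash
cat >> w.py <<'E'
e=onz(c,312.5,131,.1);l=onz(c,284,160,.1);r=onz(c,341,160,.1);R=np.linalg.norm(r-l)/2
print("far",e,"R",R,"centre",e-R*ex,"mid",(l+r)/2,"delta tool",[(e-R*ex-s["tool_pos"])@v for v in(ex,ey)])
E
python3 w.py|tail -1
```

```text
far [0.5082432  0.30034712 0.1       ] R 0.02489279860751702 centre [0.51124991 0.27563657 0.1       ] mid [0.51105924 0.27574674 0.1       ] delta tool [np.float64(0.030706620691807497), np.float64(-0.006190514535919408)]
```

>>> {"op": "jog_arm", "data": {"commands": [[0.016,-0.003,0,0,0.03],[0.016,-0.003,0,0,0.03],[0,0,0.01,0,0.03],[0,0,0.01,0,0.03],[0,0,0,0,0.03]]}}

```text
time_s: 16.63
tool_pos: [0.5132, 0.2715, 0.1731]
tcp_rot: [0.665, 0.747, -0.002, -0.001]
force: [-0.2, 0.6, -3.3]
opening: 0.0372
gripper_force: 60.7
```

>>> {"op": "jog_arm", "data": {"commands": [[0,0,0.005,0,0.03],[0,0,0.003,0,0.03],[0,0,0,0,0.03]]}}

```text
time_s: 16.88
tool_pos: [0.5141, 0.272, 0.1678]
tcp_rot: [0.665, 0.747, -0.001, -0.0]
force: [-0.0, 0.5, -1.4]
opening: 0.0373
gripper_force: 60.8
```

>>> {"op": "jog_arm", "data": {"commands": [[0,0,0.003,0,0.03],[0,0,0.003,0,0.03],[0,0,0,0,0.03]]}}

```text
time_s: 17.13
tool_pos: [0.5147, 0.2726, 0.1629]
tcp_rot: [0.664, 0.747, 0.0, 0.0]
force: [0.6, -1.4, 3.1]
opening: 0.0372
gripper_force: 61.3
```

>>> {"op": "jog_arm", "data": {"commands": [[0.002,-0.0015,-0.005,0,0.03],[0.002,-0.0015,0,0,0.03],[0,0,0.005,0,0.03],[0,0,0.003,0,0.03],[0,0,0,0,0.03]]}}

```text
time_s: 17.55
tool_pos: [0.5111, 0.2767, 0.1597]
tcp_rot: [0.664, 0.747, 0.0, 0.0]
force: [1.0, 0.5, 5.3]
opening: 0.0371
gripper_force: 61.6
```

>>> {"op": "jog_arm", "data": {"commands": [[0,0,0.003,0,0.03],[0,0,0.003,0,0.03],[0,0,0,0,0.03]]}}

```text
time_s: 17.8
tool_pos: [0.5112, 0.2768, 0.1546]
tcp_rot: [0.664, 0.747, 0.001, 0.0]
force: [-0.4, 1.1, 11.1]
opening: 0.0369
gripper_force: 62.1
```

>>> {"op": "jog_arm", "data": {"commands": [[0,0,0.003,0,0.03],[0,0,0.003,0,0.03],[0,0,0,0,0.03]]}}

```text
time_s: 18.05
tool_pos: [0.512, 0.2774, 0.1538]
tcp_rot: [0.664, 0.748, 0.003, 0.001]
force: [-10.8, -0.7, 38.5]
opening: 0.0367
gripper_force: 65.0
```

>>> {"op": "jog_arm", "data": {"commands": [[0,0,-0.001,0,0.03],[0,0,0,0,0.03],[0,0,0,0,0.03],[0,0,0,0,0.03],[0,0,0,0,0.03]]}}

```text
time_s: 18.47
tool_pos: [0.5119, 0.2772, 0.1539]
tcp_rot: [0.664, 0.748, 0.003, 0.001]
force: [-9.0, -0.5, 33.3]
opening: 0.0374
gripper_force: 64.4
```

>>> {"op": "jog_arm", "data": {"commands": [[0,0,0,0,0.03],[0,0,0,0,0.03],[0,0,0,0,0.03],[0,0,0,0,0.03],[0,0,0,0,0.03]]}}

```text
time_s: 18.88
tool_pos: [0.5119, 0.2772, 0.1539]
tcp_rot: [0.664, 0.748, 0.003, 0.001]
force: [-9.2, -1.3, 33.2]
opening: 0.0372
gripper_force: 64.4
```

>>> {"op": "jog_arm", "data": {"commands": [[0,0,0,0,0.03],[0,0,0,0,0.03],[0,0,0,0,0.03],[0,0,0,0,0.03],[0,0,0,0,0.03]]}}

```text
time_s: 19.3
tool_pos: [0.5119, 0.2772, 0.1539]
tcp_rot: [0.664, 0.748, 0.003, 0.001]
force: [-8.9, 0.0, 32.8]
opening: 0.0374
gripper_force: 64.4
```

>>> {"op": "jog_arm", "data": {"commands": [[0,0,0,0,0.03],[0,0,0,0,0.03],[0,0,0,0,0.03]]}}

```text
time_s: 19.55
tool_pos: [0.5119, 0.2773, 0.1539]
tcp_rot: [0.664, 0.748, 0.003, 0.001]
force: [-8.9, -0.4, 33.2]
opening: 0.0375
gripper_force: 64.4
```

```bash
sed -i 's/z=.003):/z=.003):/' t2.py; python3 t.py|head -2; python3 -c "
from t2 import *
c=cam('wrist');s=sensors.state();print(s['force'],s['wrist_torque'])
save('pics/p1.png',c['pixels'])"
```

```text
z [0.51190151 0.277251   0.1539333 ] f [-8.9 -0.4 33.2]
100 A 109 W 167 A 168 O 170 . 171 A 172 . 173 A 174 . 176 O 177 A 180 O 181 A 184 W 200 A 202 O 203 A 221 O 222 A 227 O 228 A 234 O 238 A 239 O 248 A 251 O 325 A 355 . 
[-8.78314765 -0.96041996 32.49748761] [-0.17131848  2.55988302 -0.03917611]
```

The pad was held on its stop for about 1.5 s at 33 N. Lift and carry toward the sleeve, stopping beyond it so the wrist camera sees the mouth.

>>> {"op": "jog_arm", "data": {"commands": [[0,0,-0.005,0,0.03],[0,0,-0.007,0,0.03],[0,0,-0.015,0,0.03],[0,0,-0.025,0,0.03],[0,0,-0.02,0,0.03]]}}

```text
time_s: 20.07
tool_pos: [0.5102, 0.2762, 0.2211]
tcp_rot: [0.664, 0.747, -0.001, -0.0]
force: [0.0, 1.0, -0.3]
opening: 0.0369
gripper_force: 60.9
```

>>> {"op": "jog_arm", "data": {"commands": [[-0.02,-0.003,0,0,0.03],[-0.038,-0.005,0,0,0.03],[-0.038,-0.005,0,0,0.03],[-0.038,-0.005,0,0,0.03],[-0.038,-0.005,0,0,0.03]]}}

```text
time_s: 20.48
tool_pos: [0.5073, 0.1014, 0.22]
tcp_rot: [0.664, 0.748, -0.0, -0.0]
force: [0.5, -0.4, -0.9]
opening: 0.0375
gripper_force: 60.9
```

>>> {"op": "jog_arm", "data": {"commands": [[-0.038,-0.005,0,0,0.03],[-0.038,-0.005,0,0,0.03],[-0.038,-0.005,0,0,0.03],[-0.038,-0.005,0,0,0.03],[-0.038,-0.005,0,0,0.03]]}}

```text
time_s: 20.9
tool_pos: [0.5047, -0.0905, 0.2202]
tcp_rot: [0.664, 0.747, -0.0, -0.0]
force: [0.8, -0.2, -1.9]
opening: 0.0372
gripper_force: 60.9
```

>>> {"op": "jog_arm", "data": {"commands": [[-0.038,-0.005,0,0,0.03],[-0.038,-0.005,0,0,0.03],[-0.038,-0.005,0,0,0.03],[-0.038,-0.005,0,0,0.03],[-0.038,-0.005,0,0,0.03]]}}

```text
time_s: 21.32
tool_pos: [0.5022, -0.2821, 0.2201]
tcp_rot: [0.664, 0.747, -0.0, -0.001]
force: [0.5, -0.3, -1.9]
opening: 0.0371
gripper_force: 60.9
```

>>> {"op": "jog_arm", "data": {"commands": [[-0.038,-0.003,0,0,0.03],[-0.025,0,0,0,0.03],[0,0,0,0,0.03],[0,0,0,0,0.03]]}}

```text
time_s: 21.65
tool_pos: [0.5065, -0.3443, 0.2193]
tcp_rot: [0.665, 0.747, 0.0, -0.001]
force: [0.6, 0.5, -1.9]
opening: 0.0371
gripper_force: 60.9
```

Run:
```python
from h import *
s=sensors.state();c=cam("wrist");im=c["pixels"];save("pics/s1.png",im)
print(s["tool_pos"],s["tcp_rot"],s["force"].round(1))
m,b=blobs(im,(105,90,25),(130,255,255),None,60);print(b)
print(proj(c,[.512,-.292,.065]),proj(c,[.512,-.292,.010]))
```

```text
[ 0.50654667 -0.34425203  0.21926602] [ 6.65208873e-01  7.46656277e-01  8.06127880e-05 -1.24616983e-03] [ 0.6  0.5 -1.9]
[([308, 112, 50, 52, 1008], [333.8, 140.7])]
[330.58670341 130.90305806] [328.95590338 127.40876307]
```

View pics/s1.png

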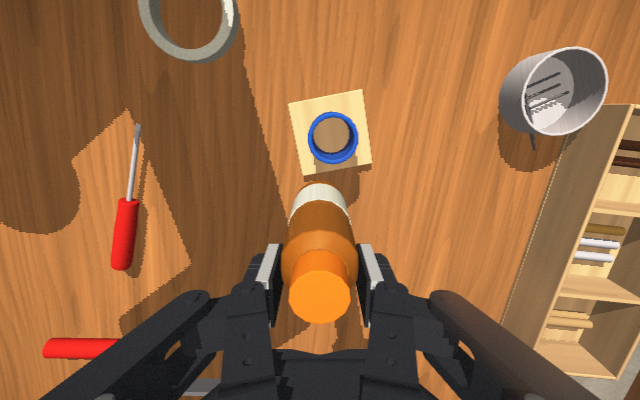

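The picture shows the sleeve mouth as a blue ring centred near (333,138), with the bottle hanging upright and its axis near column 320. Measure both.

```bash
cat > sl.py <<'E'
from h import *
s=sensors.state();c=cam("wrist");im=c["pixels"];p=s["tool_pos"]
q=s["tcp_rot"];a=2*np.arctan2(q[1],q[0]);ex=np.array([np.cos(a),np.sin(a),0]);ey=np.array([np.sin(a),-np.cos(a),0])
print(p,"ex",ex.round(3))
m,_=blobs(im,(105,90,25),(130,255,255))
cs,hi=cv2.findContours(m,cv2.RETR_CCOMP,cv2.CHAIN_APPROX_NONE)
for k,x in enumerate(cs):
    if cv2.contourArea(x)<200: continue
    W=np.array([onz(c,*pt[0],.065)[:2] for pt in x])
    A=np.c_[2*W,np.ones(len(W))];r=np.linalg.lstsq(A,(W**2).sum(1),rcond=None)[0];R=np.sqrt(r[2]+r[0]**2+r[1]**2)
    ce=r[:2];print("hole" if hi[0][k][3]>=0 else "outer",len(x),"centre",ce.round(4),"R",R.round(4),"min-enc",cv2.minEnclosingCircle((W*1000).astype(np.float32)),"tool delta",(ce-p[:2])@ex[:2],(ce-p[:2])@ey[:2])
h=cv2.cvtColor(im,cv2.COLOR_RGB2HSV).astype(int)
for r in(205,210,250,285,290):
    ok=[(x[1]<70 and x[2]>110) or False for x in h[r]] if r<215 else [x[0]<20 and x[1]>185 for x in h[r]]
    i=320
    while ok[i]:i-=1
    j=320
    while ok[j]:j+=1
    print("row",r,i+1,j-1,(i+j)/2)
print("tool axis cols",[proj(c,p+np.array([0,0,z])).round(1).tolist() for z in(-.064,-.03,.03,.06)])
print("foot far row pred (axis on tool)",proj(c,p+.02*ex+[0,0,-.064]),"capend",proj(c,p+[0,0,.061]),[ (i,*h[i,320]) for i in range(176,200,2)])
E
python3 sl.py
```

```text
[ 0.50685891 -0.34318051  0.21979682] ex [-0.116  0.993  0.   ]
outer 144 centre [ 0.5149 -0.2992] R 0.026 min-enc ((514.76318359375, -299.02667236328125), 26.952335357666016) tool delta 0.04277030191749137 0.013112311316552574
hole 105 centre [ 0.5131 -0.2959] R 0.0193 min-enc ((512.689208984375, -295.15753173828125), 20.57025909423828) tool delta 0.04622012012138623 0.011683784251355647
row 205 321 319 320.0
row 210 321 319 320.0
row 250 282 356 319.0
row 285 287 352 319.5
row 290 289 349 319.0
tool axis cols [[319.7, 204.7], [319.9, 219.8], [320.2, 261.9], [320.4, 297.3]]
foot far row pred (axis on tool) [319.74559583 180.50580503] capend [320.41286057 298.79900368] [(176, np.int64(14), np.int64(163), np.int64(128)), (178, np.int64(14), np.int64(160), np.int64(129)), (180, np.int64(13), np.int64(181), np.int64(141)), (182, np.int64(14), np.int64(205), np.int64(162)), (184, np.int64(24), np.int64(33), np.int64(230)), (186, np.int64(24), np.int64(30), np.int64(231)), (188, np.int64(23), np.int64(30), np.int64(231)), (190, np.int64(26), np.int64(30), np.int64(231)), (192, np.int64(24), np.int64(32), np.int64(230)), (194, np.int64(23), np.int64(30), np.int64(230)), (196, np.int64(25), np.int64(28), np.int64(229)), (198, np.int64(25), np.int64(28), np.int64(230))]
```

>>> {"op": "jog_arm", "data": {"commands": [[0.01,0.007,0.01,0,0.03],[0.01,0.006,0.02,0,0.03],[0,0,0.02,0,0.03],[0,0,0,0,0.03],[0,0,0,0,0.03]]}}

```text
time_s: 22.17
tool_pos: [0.5175, -0.3203, 0.1703]
tcp_rot: [0.664, 0.748, -0.0, -0.001]
force: [-0.3, -0.3, -2.0]
opening: 0.037
gripper_force: 60.9
```

```bash
python3 sl.py
```

```text
[ 0.51746972 -0.320312    0.17030338] ex [-0.119  0.993  0.   ]
outer 266 centre [ 0.5145 -0.2948] R 0.0225 min-enc ((515.0301513671875, -296.7223815917969), 28.039697647094727) tool delta 0.025660379792704115 0.00010842546526204893
row 205 321 319 320.0
row 210 321 319 320.0
row 250 282 356 319.0
row 285 286 352 319.0
row 290 289 349 319.0
tool axis cols [[319.7, 204.7], [319.8, 219.8], [320.1, 261.9], [320.3, 297.4]]
foot far row pred (axis on tool) [319.75193866 180.48395928] capend [320.35242611 298.82109616] [(176, np.int64(15), np.int64(115), np.int64(177)), (178, np.int64(16), np.int64(118), np.int64(175)), (180, np.int64(172), np.int64(46), np.int64(83)), (182, np.int64(13), np.int64(193), np.int64(153)), (184, np.int64(24), np.int64(34), np.int64(228)), (186, np.int64(26), np.int64(30), np.int64(229)), (188, np.int64(26), np.int64(30), np.int64(230)), (190, np.int64(26), np.int64(31), np.int64(228)), (192, np.int64(24), np.int64(31), np.int64(231)), (194, np.int64(24), np.int64(29), np.int64(229)), (196, np.int64(24), np.int64(30), np.int64(230)), (198, np.int64(25), np.int64(29), np.int64(231))]
```

>>> {"op": "jog_arm", "data": {"commands": [[0.01,0,0.01,0,0.03],[0.011,0,0.01,0,0.03],[0,0,0.013,0,0.03],[0,0,0,0,0.03],[0,0,0,0,0.03]]}}

```text
time_s: 22.63
tool_pos: [0.5153, -0.3014, 0.138]
tcp_rot: [0.664, 0.747, -0.0, 0.0]
force: [0.0, -0.1, -1.5]
opening: 0.0371
gripper_force: 60.9
```

>>> {"op": "jog_arm", "data": {"commands": [[0,0,0,0,0.03],[0,0,0,0,0.03]]}}

```text
time_s: 22.8
tool_pos: [0.5158, -0.3019, 0.1389]
tcp_rot: [0.665, 0.747, -0.0, 0.001]
force: [-0.4, -0.5, -3.0]
opening: 0.0373
gripper_force: 60.9
```

Run:
```python
from h import *
s=sensors.state();c=cam("wrist");im=c["pixels"];p=s["tool_pos"]
q=s["tcp_rot"];a=2*np.arctan2(q[1],q[0]);ex=np.array([np.cos(a),np.sin(a),0]);ey=np.array([np.sin(a),-np.cos(a),0])
print(p,((np.array([.5148,-.2997,0])-p)@ex),((np.array([.5148,-.2997,0])-p)@ey))
m,_=blobs(im,(105,90,25),(130,255,255))
ys,xs=np.nonzero(m);print(xs.min(),xs.max(),ys.min(),ys.max())
for r in range(ys.min(),ys.max()+1,5):
    k=np.nonzero(m[r])[0]
    if len(k):print(r,k.min(),k.max(),(k.min()+k.max())/2,len(k))
S=np.array([.5148,-.2997,.065])
print("pred rim extremes",[proj(c,S+.027*(np.cos(t)*ex+np.sin(t)*ey)).round(1).tolist() for t in(0,.5,1,1.57,2,-.5,-1,-1.57,-2)],"inner",[proj(c,S+.022*(np.cos(t)*ex+np.sin(t)*ey)).round(1).tolist() for t in(0,.8,1.57,-.8,-1.57)])
```

```text
[ 0.51579838 -0.30191677  0.13886782] 0.002318105690438119 -0.0007329448986403486
152 350 156 397
156 318 319 318.5 2
161 304 334 319.0 31
166 299 338 318.5 40
171 295 342 318.5 48
176 293 344 318.5 23
181 292 346 319.0 15
186 290 348 319.0 14
191 288 349 318.5 19
196 288 350 319.0 14
201 288 350 319.0 12
206 290 348 319.0 6
pred rim extremes [[318.6, 166.2], [334.6, 170.2], [346.4, 181.1], [351.0, 198.1], [347.7, 210.9], [302.6, 170.2], [290.9, 181.2], [286.2, 198.2], [289.6, 210.9]] inner [[318.6, 172.3], [337.9, 180.2], [345.0, 198.1], [299.3, 180.3], [292.2, 198.2]]
```

>>> {"op": "jog_arm", "data": {"commands": [[0.0025,0,0,0,0.03],[0,0,0.003,0,0.03],[0,0,0,0,0.03]]}}

```text
time_s: 23.1
tool_pos: [0.515, -0.2984, 0.1344]
tcp_rot: [0.664, 0.747, -0.0, -0.0]
force: [0.1, 0.6, -2.3]
opening: 0.0372
gripper_force: 60.9
```

>>> {"op": "jog_arm", "data": {"commands": [[0,0,0.003,0,0.03],[0,0,0.003,0,0.03],[0,0,0,0,0.03]]}}

```text
time_s: 23.35
tool_pos: [0.5148, -0.2983, 0.1279]
tcp_rot: [0.664, 0.747, -0.0, -0.001]
force: [0.1, -0.7, -2.9]
opening: 0.0371
gripper_force: 60.9
```

>>> {"op": "jog_arm", "data": {"commands": [[0,0,0.003,0,0.03],[0,0,0,0,0.03]]}}

```text
time_s: 23.52
tool_pos: [0.515, -0.2984, 0.1251]
tcp_rot: [0.664, 0.747, -0.0, -0.0]
force: [-1.0, -0.1, -2.1]
opening: 0.0368
gripper_force: 60.9
```

The foot is below the rim with no contact force, so it is in the bore. Continue down.

>>> {"op": "jog_arm", "data": {"commands": [[0,0,0.003,0,0.03],[0,0,0.003,0,0.03],[0,0,0.003,0,0.03],[0,0,0,0,0.03]]}}

```text
time_s: 23.85
tool_pos: [0.5148, -0.2983, 0.1159]
tcp_rot: [0.664, 0.747, -0.0, -0.001]
force: [-0.0, 0.7, -2.3]
opening: 0.0371
gripper_force: 60.9
```

>>> {"op": "jog_arm", "data": {"commands": [[0,0,0.004,0,0.03],[0,0,0.004,0,0.03],[0,0,0.004,0,0.03],[0,0,0,0,0.03]]}}

```text
time_s: 24.18
tool_pos: [0.5147, -0.2982, 0.1036]
tcp_rot: [0.664, 0.747, -0.0, -0.001]
force: [0.5, -0.0, -2.1]
opening: 0.0367
gripper_force: 60.9
```

>>> {"op": "jog_arm", "data": {"commands": [[0,0,0.004,0,0.03],[0,0,0.004,0,0.03],[0,0,0.004,0,0.03],[0,0,0,0,0.03]]}}

```text
time_s: 24.52
tool_pos: [0.5147, -0.2982, 0.0917]
tcp_rot: [0.664, 0.747, -0.0, -0.001]
force: [0.6, -0.4, -1.6]
opening: 0.0372
gripper_force: 60.9
```

>>> {"op": "jog_arm", "data": {"commands": [[0,0,0.004,0,0.03],[0,0,0.004,0,0.03],[0,0,0.003,0,0.03],[0,0,0,0,0.03]]}}

```text
time_s: 24.85
tool_pos: [0.5148, -0.2983, 0.0809]
tcp_rot: [0.664, 0.747, -0.0, -0.001]
force: [-0.1, 1.0, -2.4]
opening: 0.0375
gripper_force: 60.9
```

>>> {"op": "jog_arm", "data": {"commands": [[0,0,0.003,0,0.03],[0,0,0.002,0,0.03],[0,0,0,0,0.03]]}}

```text
time_s: 25.1
tool_pos: [0.515, -0.2985, 0.0763]
tcp_rot: [0.664, 0.747, -0.0, -0.0]
force: [0.6, 0.4, -1.7]
opening: 0.0372
gripper_force: 60.9
```

>>> {"op": "jog_arm", "data": {"commands": [[0,0,0.002,0,0.03],[0,0,0,0,0.03]]}}

```text
time_s: 25.27
tool_pos: [0.5151, -0.2985, 0.0745]
tcp_rot: [0.664, 0.747, -0.0, -0.0]
force: [0.4, 0.4, -2.2]
opening: 0.0371
gripper_force: 60.9
```

>>> {"op": "jog_arm", "data": {"commands": [[0,0,0.001,0,0.03],[0,0,0,0,0.03]]}}

```text
time_s: 25.43
tool_pos: [0.5153, -0.2988, 0.0743]
tcp_rot: [0.664, 0.747, -0.0, 0.0]
force: [-0.9, -0.1, 2.1]
opening: 0.0371
gripper_force: 61.3
```

>>> {"op": "jog_arm", "data": {"commands": [[0,0,0.001,0,0.03],[0,0,0,0,0.03]]}}

```text
time_s: 25.6
tool_pos: [0.5155, -0.2992, 0.0742]
tcp_rot: [0.664, 0.747, -0.0, 0.001]
force: [-1.9, 2.2, 9.5]
opening: 0.0374
gripper_force: 61.9
```

On the floor, where the foot offset predicted. Release and lift away.

>>> {"op": "jog_arm", "data": {"commands": [[0,0,-0.001,0,0.04],[0,0,0,0,0.045],[0,0,0,0,0.06],[0,0,0,0,0.085],[0,0,0,0,0.085]]}}

```text
time_s: 26.02
tool_pos: [0.5151, -0.2986, 0.0737]
tcp_rot: [0.664, 0.747, -0.0, -0.0]
force: [-0.2, -0.3, -0.6]
opening: 0.0791
gripper_force: 0.0
```

>>> {"op": "jog_arm", "data": {"commands": [[0,0,0,0,0.085],[0,0,0,0,0.085],[0,0,-0.01,0,0.085],[0,0,-0.03,0,0.085],[0,0,-0.035,0,0.085]]}}

```text
time_s: 26.43
tool_pos: [0.5139, -0.2974, 0.148]
tcp_rot: [0.664, 0.747, 0.0, -0.002]
force: [1.2, -0.4, 0.1]
opening: 0.085
gripper_force: 0.0
```

>>> {"op": "jog_arm", "data": {"commands": [[0,0,-0.035,0,0.085],[0,0,-0.02,0,0.085],[0,0,0,0,0.085],[0,0,0,0,0.085]]}}

```text
time_s: 26.77
tool_pos: [0.5159, -0.2993, 0.206]
tcp_rot: [0.664, 0.747, -0.0, 0.002]
force: [-0.6, -0.0, -1.1]
opening: 0.0852
gripper_force: 0.0
```

Run:
```python
from h import *
import pickle
s=sensors.state();print(s["tool_pos"],s["force"],s["opening"])
c=cam("wrist");h=cv2.cvtColor(c["pixels"],cv2.COLOR_RGB2HSV)
_,b=blobs(c["pixels"],(14,190,150),(20,255,255),(250,150,400,350),40);print(b)
print("pred cap top/bottom",proj(c,[.515,-.299,.135]),proj(c,[.515,-.299,.116]))
t0=pickle.load(open("top.pkl","rb"));t=cam("top")
d=np.abs(t["pixels"].astype(int)-t0["pixels"]).max(2)
for n,x,y in(("spare",258,256),("tape",393,258),("tin",406,120),("measure",256,123),("offcut",341,115),("pad",230,197)):
    q=d[y-20:y+20,x-20:x+20];print(n,(q>40).sum())
```

```text
[ 0.5158801  -0.29925768  0.20597723] [-0.55925005 -0.0119508  -1.11203388] 0.0851584100385028
[([299, 162, 40, 54, 1247], [317.6, 190.1])]
pred cap top/bottom [318.40382665 201.36522169] [318.37686366 194.86299731]
spare 0
tape 512
tin 0
measure 0
offcut 0
pad 0
```

```bash
python3 -c "
from plant import job
print(job.finish_job())"
```

```text
the job is handed in; nothing more can be done
None
```

I handed the job in with the bottle upright and released on the blue sleeve's floor, after standing it free on the mat and holding the pad fully down for about 1.5 s. The hand-in call returned no verdict, and I couldn't recheck the tape roll in the last top view because the arm was over it.

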